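# Clear the cooker's panel, then refit and press its control knob

### The job

Take the scraper block and use it, not the gripper, to wipe the three carrot pieces off the cooker's control panel into the crumb tray along its front, then stand the scraper back upright on the green board. Next pick up the loose control knob, turn it so that the flat in its bore matches the flat of the D-shaft, push it fully home on the shaft, and press it down against the spring. Finish still gripping the knob and holding it pressed down; leave the pan, bowl and jar where they are.

Things in the scene. Friction and masses are not known exactly. Their poses are not given: they have to be found in the camera images.
- cooker: Fixed steel counter-top cooker, 360 (x) x 320 (y) mm, flat deck 75 mm above its origin. Origin: centre of its underside; its front faces its -x. Control panel: the front part of the deck, x -180 (front edge, no lip) to -28 mm. Behind it a burner (radius 90, centre x +85) carries the pan, whose rim is 150 mm above the worktop
- tray (a point): Middle of the floor of the aluminium crumb tray, open on top and fixed along the cooker's front, axes as the cooker's: 100 (x) x 320 (y) mm, walls 30 mm high and 3 thick; it spans cooker x -280 to -180 mm
- shaft_top (a point): Axis of the brass D-shaft at its very top, 26 mm above the deck when not pressed; z up. The shaft stands upright on the panel (cooker x -120 to -90, y +70 to +105 mm) and cannot turn. 12 mm across, one flat 2 mm from the axis, facing this point's +x; the top 3 mm taper to 65 %. A red tick on the black bezel (66 mm across, 1 mm thick) marks the flat's side
- shaft (a joint): How far the D-shaft is pushed down, m: 0 up, 0.008 at its stop. A spring resists with 3 N at the start and 7 N at the stop
- knob: Loose black control knob, about 60 g, standing bore-down on the green board. Origin: centre of its underside, on the bore's axis; z up. Flange 50 mm across, 6 high; above it a grip with two parallel flat sides 28 mm apart (across y), 44 mm long (x), up to 34 mm height. A white line on the top and down the end marks its +x side
- bore (a point): Mouth of the knob's D-bore, same place and axes as the knob's origin. Bore 16 mm deep, 13.6 mm across, its flat on the +x side 2.8 mm from the axis. Pushed home, the bore's end rests on the shaft's top: the underside is 16 mm below shaft_top, 10 mm above the deck (2 mm with the shaft at its stop)
- scraper: Loose scraper block, about 120 g, standing upright on the green board: white foot 30 (x) x 110 (y) x 20 mm high, above it a blue grip 22 (x) x 70 (y) mm up to 65 mm height. Origin: centre of its underside; z up
- board: Fixed green cutting board, 260 (x) x 340 (y) x 20 mm. Origin: centre of its underside; its top is 20 mm higher
- carrot0: Loose orange carrot piece 24 x 20 x 16 mm, 10 g, at first on the control panel to the -y side of the shaft (cooker x -150 to -90, y -115 to -15 mm). Origin: centre of its underside
- carrot1: Loose orange carrot piece 20 x 22 x 16 mm, 10 g, at first on the control panel to the -y side of the shaft (cooker x -150 to -90, y -115 to -15 mm). Origin: centre of its underside
- carrot2: Loose orange carrot piece 22 x 18 x 15 mm, 10 g, at first on the control panel to the -y side of the shaft (cooker x -150 to -90, y -115 to -15 mm). Origin: centre of its underside
- pan: Small frying pan on the burner, 170 mm across, 45 high, with a black handle to the rear (its +x): leave alone. Origin: centre of its underside
- bowl: Metal bowl, 100 mm across, 50 high, on the worktop behind the board: leave alone. Origin: centre of its underside
- jar: Amber glass jar, 56 mm across, 75 high, on the worktop behind the board: leave alone. Origin: centre of its underside
Not all that is in view belongs to the job. Leave any orange look-alike of the knob alone. There is more than one size of the scraper; the job needs the smaller.

How it is judged:
By the outcome, as a careful person would: the job done as asked, in the order asked, and still so for the second after the job is handed in, while the arm keeps its last pose, push and grip.
It also fails if it takes over 72 s, if anything falls off the work surface, if the arm or the gripper's body presses on something with over 40 N, if the wrist force passes 120 N, or if a joint passes its speed limit or range.

### The arm

A 6-joint arm with a two-finger parallel gripper is mounted at the origin on the work surface. World frame = base frame: x ahead of the robot, y to its left, z up, the work surface at z = 0. Lengths are in mm, angles in rad, forces in N, time in s.
With the tool pointing down it reaches from about 350 to 875 mm from the base axis. Payload 4.2 kg.
Tool frame: the origin (TCP) lies midway between the tips of the shut fingers; the grasp point (between the pads) lies arm.grip_depth behind it (arm.grip_depth is the distance from the TCP to the grasp point, in mm); z points along the fingers, y is the direction in which the jaws open and shut (so a half turn about z gives the same grasp; the last joint's range is limited). The gripper opens to 85 mm and grips with 20 to 120 N. Pads are 22 mm wide; open, the fingers measure 114 mm over their backs; the gripper's body (76 mm by 85 mm) begins 54 mm behind the grasp point. The pads swing forward as they close: fully open they stand 13 mm farther back than shut.
Start: joints at [-0.987, 0.385, 0.008, 0, -1.194, -0.259], TCP at [199.465, -592.295, 231.312] pointing down, gripper open.
Joint ranges: [-3.14, 3.14], [-1.21, 2.06], [-1.07, 1.41], [-3.16, 2.05], [-2.99, -0.16], [-3.1, 3.1]. Speed limits (rad/s): [2.79, 2.79, 3.14, 3.14, 3.14, 3.14].

### API

Orientations are given as a unit quaternion [x, y, z, w].
In Python, from bench import arm gives the robot as it stands.
- The arm moves only by the tool play_rows, never from a script. Its argument "motion" is one flat list of numbers, 7 for each row, row after row: the opening in per cent of the stroke, from 0 (shut) to 100 (fully open), then the shift along the world's x, y, z in cm, then the turn, a rotation vector about the world's x, y, z in degrees. A call has 1 to 5 rows; each row is the pose to reach, as a shift and turn from the pose commanded when the call began; what a row does not reach only later rows make up. A row lasts 1/8 s, in which the tool goes at most 62.5 mm and 10.7 degrees, less where a joint would pass 70% of its speed; a pose out of reach is approached as far as the arm can. A call with a gripper value outside its range is refused whole. The fingers move at their own pace and stop on an object; the grip force is fixed at half the most. Time passes only in rows, so rows that repeat a pose let the fingers close. It gives the time, the measured TCP pose, the force and the opening at its end, in the units of the state.
- arm.read_state(): the state, without advancing time (a new reading comes with each control period).
- arm.get_image(name): name is "scene" or "top"; returns (picture, depth): 480x640x3 uint8, red, green, blue; 480x640 float32, mm along the optical axis (not along the pixel's ray), 0 where there is no reading.
- arm.camera_info(name): a dict with "fovy" (degrees; the focal length in pixels is half the picture's height over the tangent of half this angle, whatever the lens; pixels are square), "cx", "cy" (the principal point, pixels), "R" (3x3) and "t" (3): a world point X has camera coordinates R X + t. Camera axes: x right, y down, z forward; pixel columns grow to the right and rows downward; lengths in mm; the calibration is good to about 2 mm. A picture is of the moment at which its call begins. camera_info takes no time and is no camera call.
- arm.job_done(): hands the job in, once; it reports no verdict.
Trained networks look in the newest picture that a camera, given by its name, has taken for a name from the list of things; names that differ only in an ending like _2 or _b are one class to them, and where a whole thing is asked for, a point or a joint stands for the part that bears it (a point fixed in the world has none). Each returns a list of dicts, best first, with "confidence" (0 to 1); they miss things now and then, are a little off and sometimes report something else, mostly with a low value. They report only what shows in the picture. A call takes as long as a camera call. They do not tell look-alikes from the thing itself.
- arm.outline_of(thing, camera): "mask" (480x640 bool, what is visible of it) and "extent" ([left, top, width, height] in pixels, round what is visible of it).
- arm.place_of(thing, camera): "uv" ([column, row] in pixels: a listed point, or the origin of a listed thing).
The state is a dict: "clock": time; "joints": joint angles; "joint_vel": joint speeds; "joint_efforts": joint torques, N m; "position": TCP position; "ee_rot": TCP orientation; "contact_force": force on the tool from outside, world axes, zero at the start; "wrist_torque": the same for the moment, N m; "gripper_width": finger opening in mm.
Only numpy, scipy, OpenCV 4.12 (cv2) and the standard library are available. Lean on these libraries where they do the work, as an engineer would, in place of code of your own. Each camera call takes 0.05 s, during which the arm holds its last target.

## Working session

There is one attempt and no reset: what is moved stays moved. The work goes in short steps, Python scripts to look and compute and a tool call to move; the robot and the scene stay as the last step left them, time stands still between calls to the robot, and variables do not carry over. Pictures are saved under pics/ and viewed, and the job is handed in when it is done.

Besides the shell and the picture viewer there is one more tool, called after ">>>" in YAML: its name, and indented under it one key for each argument. play_rows: Moves the arm, as the interface text tells. Its arguments: {"type":"object","properties":{"motion":{"type":"array","items":{"type":"number"}}},"required":["motion"]}

```bash
ls; mkdir -p pics; cat > h.py <<'E'
import numpy as np, cv2
from bench import arm
def shot(n,f=None):
    im,d=arm.get_image(n); im=np.array(im); d=np.array(d)
    np.savez(f'last_{n}.npz',im=im,d=d)
    if f: cv2.imwrite(f'pics/{f}.png',im[:,:,::-1])
    return im,d
def cam(n):
    c=arm.camera_info(n); f=240/np.tan(np.radians(c['fovy'])/2)
    return f,c['cx'],c['cy'],np.array(c['R']),np.array(c['t']),c
def px2w(n,u,v,d):
    f,cx,cy,R,t,_=cam(n)
    return R.T@(np.array([(u-cx)/f*d,(v-cy)/f*d,d])-t)
def ray_z(n,u,v,z):
    f,cx,cy,R,t,_=cam(n)
    o=-R.T@t; r=R.T@np.array([(u-cx)/f,(v-cy)/f,1]); return o+r*(z-o[2])/r[2]
def w2px(n,X):
    f,cx,cy,R,t,_=cam(n); c=R@np.array(X)+t; return np.array([cx+f*c[0]/c[2],cy+f*c[1]/c[2]])
def cloud(n,d):
    f,cx,cy,R,t,_=cam(n); v,u=np.mgrid[0:480,0:640]
    P=np.stack([(u-cx)/f*d,(v-cy)/f*d,d],-1).reshape(-1,3)
    return ((P-t)@R).reshape(480,640,3)
E
python3 - <<'E'
from h import *
for n in ('scene','top'):
    shot(n,n+'0'); print(n,cam(n))
print(arm.read_state(), arm.grip_depth)
E
```

```text
pics
scene (np.float64(554.8654791341393), 320.9785595356247, 233.16138896967178, array([[-0.44489399,  0.89545937, -0.01489499],
       [ 0.57032501,  0.27045486, -0.77561817],
       [-0.69050613, -0.35356285, -0.63102662]]), array([ 373.28827077, -201.16468641, 1694.88572997]), {'fovy': 46.7805627160355, 'cx': 320.9785595356247, 'cy': 233.16138896967178, 'R': array([[-0.44489399,  0.89545937, -0.01489499],
       [ 0.57032501,  0.27045486, -0.77561817],
       [-0.69050613, -0.35356285, -0.63102662]]), 't': array([ 373.28827077, -201.16468641, 1694.88572997])})
top (np.float64(444.93944232841613), 320.6214480803534, 248.92424557251795, array([[-0.01303304, -0.99989598, -0.00617751],
       [-0.99190704,  0.01370874, -0.12622396],
       [ 0.12629551,  0.00448243, -0.99198254]]), array([-136.7247954 ,  528.18229845,  904.12166951]), {'fovy': 56.68477998811316, 'cx': 320.6214480803534, 'cy': 248.92424557251795, 'R': array([[-0.01303304, -0.99989598, -0.00617751],
       [-0.99190704,  0.01370874, -0.12622396],
       [ 0.12629551,  0.00448243, -0.99198254]]), 't': array([-136.7247954 ,  528.18229845,  904.12166951])})
{'clock': 0.1, 'joints': array([-9.87395125e-01,  3.85460053e-01,  6.74665175e-03, -4.21815620e-04,
       -1.19403060e+00, -2.58585647e-01]), 'joint_vel': array([ 7.52268431e-04, -1.80802865e-03,  5.12196329e-03,  2.33166092e-03,
       -5.62083082e-05, -1.94420905e-04]), 'joint_efforts': array([-8.81803389e-04, -3.93318307e+01,  1.88930047e+01,  4.19801205e+00,
       -2.56967018e-03,  8.74378628e-06]), 'position': array([ 199.28765615, -591.80931524,  230.33858527]), 'ee_rot': array([-1.61617922e-01,  9.86852907e-01,  9.68919237e-04, -2.19053711e-04]), 'contact_force': array([ 0.09661041,  0.69950913, -0.2306807 ]), 'wrist_torque': array([ 0.02793167, -0.02111376,  0.035081  ]), 'gripper_width': 85.45847598543436} 18.700000000000003
```

View pics/scene0.png

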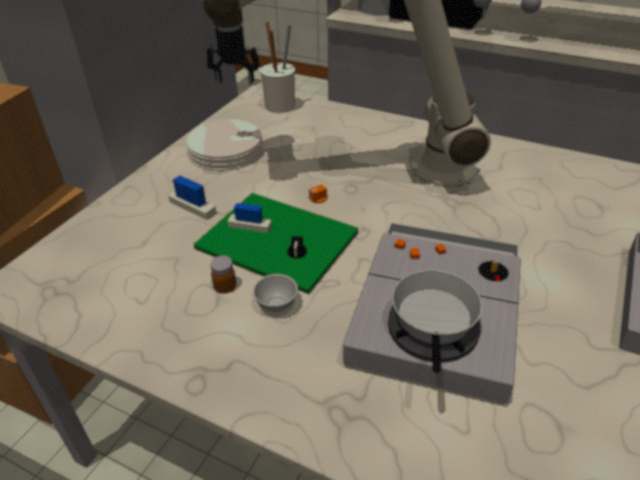

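View pics/top0.png

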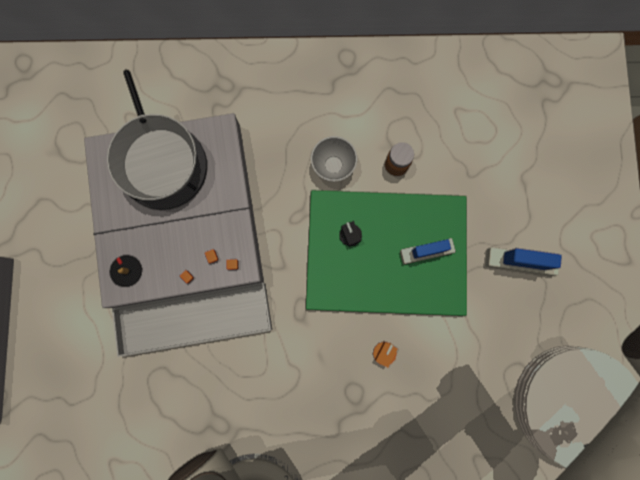

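```bash
python3 - <<'E'
from h import *
for th in ('scraper','knob','carrot0','shaft_top','cooker','board','tray','bore','carrot1','carrot2'):
    for n in ('top','scene'):
        if n=='scene' and th in('board','tray','cooker'): continue
        print(th,n,[(np.round(r['uv'],1).tolist(),round(r['confidence'],2)) for r in arm.place_of(th,n)[:6]])
E
```

```text
scraper top [([423.0, 252.8], 0.95), ([519.6, 261.2], 0.64), ([349.0, 234.4], 0.51), ([180.9, 213.7], 0.22)]
scraper scene [([194.3, 205.1], 0.94), ([249.6, 227.7], 0.56)]
knob top [([346.7, 235.1], 0.81), ([384.6, 354.8], 0.63)]
knob scene [([295.2, 254.0], 0.72), ([314.9, 199.2], 0.51)]
carrot0 top [([188.1, 277.9], 0.59), ([211.3, 256.4], 0.5), ([233.0, 263.5], 0.43)]
carrot0 scene [([444.2, 252.8], 0.62), ([401.3, 243.3], 0.6)]
shaft_top top [([122.3, 270.2], 0.61), ([234.1, 266.9], 0.54)]
shaft_top scene [([227.4, 287.7], 0.71), ([294.8, 254.9], 0.5)]
cooker top [([184.1, 212.0], 0.63), ([397.4, 166.1], 0.24)]
board top [([385.1, 251.0], 0.61)]
tray top [([192.0, 319.6], 0.83)]
bore top [([350.4, 233.3], 0.57)]
bore scene [([295.3, 251.4], 0.88), ([314.1, 197.7], 0.6)]
carrot1 top [([188.1, 277.9], 0.59), ([211.3, 256.4], 0.5), ([233.0, 263.5], 0.43)]
carrot1 scene [([444.2, 252.8], 0.62), ([401.3, 243.3], 0.6)]
carrot2 top [([188.1, 277.9], 0.59), ([211.3, 256.4], 0.5), ([233.0, 263.5], 0.43)]
carrot2 scene [([444.2, 252.8], 0.62), ([401.3, 243.3], 0.6)]
```

The top view shows two scrapers: the small one on the board at (428,250) and a larger one off the board at (525,261). It also shows the black knob at (350,234) and an orange look-alike at (385,353). I choose the small scraper and the black knob, and will check both in a close crop.

```bash
python3 - <<'E'
from h import *
L=np.load('last_top.npz'); im,d=L['im'],L['d']
W=cloud('top',d)
a=cv2.resize(im[205:285,320:480],None,fx=5,fy=5,interpolation=cv2.INTER_CUBIC)[:400]
b=cv2.resize(im[225:305,90:250],None,fx=5,fy=5,interpolation=cv2.INTER_CUBIC)
cv2.imwrite('pics/crop1.png',np.vstack([a,b])[:,:,::-1][::1][:800] if 0 else cv2.resize(np.vstack([a,b]),(600,600))[:,:,::-1])
hsv=cv2.cvtColor(im,cv2.COLOR_RGB2HSV)
def rect(mask,name):
    P=W[mask]; P=P[np.isfinite(P).all(1)]
    r=cv2.minAreaRect(P[:,:2].astype(np.float32)); print(name,len(P),np.round(r[0],1),np.round(r[1],1),round(r[2],1),'z',np.round(np.percentile(P[:,2],[2,50,98]),1),'med',np.round(np.median(P,0),1))
v,u=np.mgrid[0:480,0:640]
def box(l,t,r,b): return (u>=l)&(u<r)&(v>=t)&(v<b)
g=(hsv[...,0]>50)&(hsv[...,0]<80)&(hsv[...,1]>150); rect(g&(abs(W[...,2]-20)<6)&box(290,170,490,340),'board')
bl=(hsv[...,0]>100)&(hsv[...,0]<130)&(hsv[...,1]>150)
rect(bl&box(395,230,465,270)&(W[...,2]>75),'grip top'); rect(bl&box(480,240,580,290),'big')
rect(box(395,230,465,270)&(W[...,2]>34)&(W[...,2]<46),'foot top'); 
rect(box(395,230,465,270)&(W[...,2]>76),'grip top z')
rect(box(330,210,372,255)&(W[...,2]>46),'knob top'); rect(box(330,210,372,255)&(W[...,2]>23)&(W[...,2]<30),'flange')
rect(box(80,100,280,310)&(abs(W[...,2]-75)<5),'deck')
deck=box(80,100,280,310)&(abs(W[...,2]-75)<6)
print('deck z by region',[np.round(np.median(W[130:300,c:c+15,2][abs(W[130:300,c:c+15,2]-75)<8]),1) for c in (110,150,200,230)])
o=(hsv[...,0]<14)&(hsv[...,1]>120)
n,lab,st,ce=cv2.connectedComponentsWithStats((o&box(90,230,260,300)).astype(np.uint8))
for i in range(1,n): 
    if st[i][4]>5: rect(lab==i,('orange',np.round(ce[i],1).tolist()))
rect(box(100,250,150,290)&(W[...,2]>90),'shaft')
bz=(hsv[...,2]<60)&box(100,245,150,295); rect(bz&(W[...,2]>70)&(W[...,2]<82),'bezel')
E
```

```text
Traceback (most recent call last):
IndexError: index -1 is out of bounds for axis 0 with size 0
```

View pics/crop1.png

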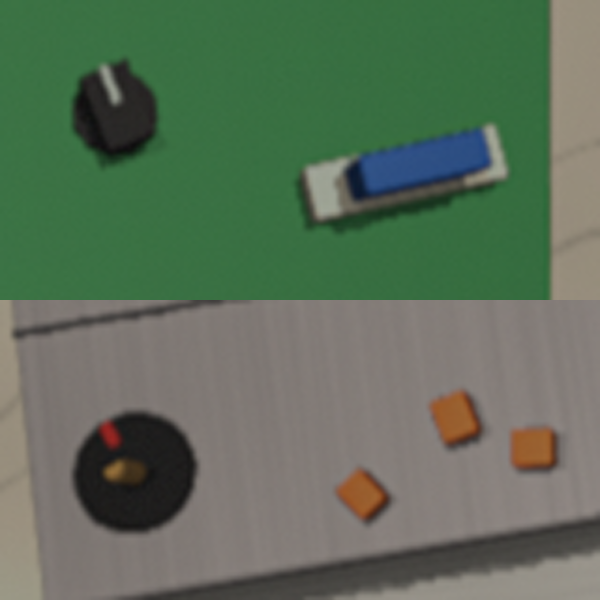

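The crop confirms the choice. The small blue scraper is on the board, and the black knob's white line points up and slightly left. The bezel's red tick also points up-left. Next I check what the depth gives.

```bash
python3 - <<'E'
from h import *
L=np.load('last_top.npz'); im,d=L['im'],L['d']
W=cloud('top',d)
print((d>0).mean(), d.min(), d.max())
for (u,v,n) in [(400,290,'board'),(430,247,'grip'),(350,236,'knob'),(384,353,'orange'),(160,290,'deck'),(300,400,'table'),(120,285,'bez'),(122,270,'shaft'),(525,259,'big')]:
    print(n,d[v,u],np.round(W[v,u],1), np.round(np.median(W[v-2:v+3,u-2:u+3].reshape(-1,3),0),1))
S=np.load('last_scene.npz');ds=S['d'];WS=cloud('scene',ds)
for (u,v,n) in [(310,240,'board'),(248,212,'grip'),(470,260,'deck'),(300,380,'table')]:
    print(n,ds[v,u],np.round(WS[v,u],1))
E
```

```text
0.9960774739583333 0.0 1832.8013
board 935.85767 [ 438.3 -309.6   22.4] [ 438.3 -309.6   21.3]
grip 882.99695 [ 520.4 -361.1   85.9] [ 520.6 -361.1   85.4]
knob 918.95215 [ 549.7 -204.9   54.1] [ 549.7 -205.    54.1]
orange 908.8509 [ 310.2 -270.5   33.5] [ 310.4 -270.3   34.3]
deck 886.64307 [442.9 177.1  74.8] [442.9 177.1  74.9]
table 931.07196 [212.5 -96.3  -0.5] [212.7 -96.3  -0.4]
bez 891.40594 [454.1 258.9  71.8] [453.8 257.4  75.3]
shaft 867.4914 [481.8 243.7  99.4] [482.  244.4  97.3]
big 877.23444 [ 493.8 -546.7   87.5] [ 493.8 -546.5   87.5]
board 1403.2765 [ 504.4 -196.9   20.5]
grip 1408.3975 [ 530.4 -359.    74.7]
deck 1257.9335 [466.9 193.6  73. ]
table 1099.5587 [ 8.763e+02 -2.790e+01  1.000e-01]
```

```bash
cat > m.py <<'E'
from h import *
L=np.load('last_top.npz'); im,d=L['im'],L['d']
W=cloud('top',d); Z=W[...,2]
hsv=cv2.cvtColor(im,cv2.COLOR_RGB2HSV)
def rect(mask,name):
    P=W[mask]
    if len(P)<4: print(name,'few',len(P)); return
    r=cv2.minAreaRect(P[:,:2].astype(np.float32)); print(name,len(P),np.round(r[0],1),np.round(r[1],1),round(r[2],1),'z',np.round(np.percentile(P[:,2],[2,50,98]),1),'med',np.round(np.median(P,0),1)); return r
v,u=np.mgrid[0:480,0:640]
def box(l,t,r,b): return (u>=l)&(u<r)&(v>=t)&(v<b)
H,S,V=hsv[...,0],hsv[...,1],hsv[...,2]
E
python3 - <<'E'
from m import *
print('hsv board',hsv[290,400],'blue',hsv[247,430],'carrot',hsv[256,211],'bez',hsv[285,120],'shaft',hsv[271,123],'foot',hsv[256,408],'knob',hsv[240,350])
g=(H>50)&(H<90)&(S>120); rect(g&(abs(Z-20)<8)&box(290,170,490,340),'board')
bl=(H>100)&(H<130)&(S>120)
rect(bl&box(395,230,465,270)&(Z>80),'grip top'); rect(bl&box(480,240,580,290),'big')
rect(box(395,230,465,270)&(Z>34)&(Z<46)&~g,'foot top')
rect(box(395,230,465,270)&(Z>32)&~g,'whole')
rect(box(330,210,372,255)&(Z>49),'knob top'); rect(box(330,210,372,255)&(V<90)&(S<100),'knob dark')
rect(box(80,100,280,310)&(abs(Z-75)<5),'deck')
rect(box(110,280,280,360)&(Z>3)&(Z<40),'tray')
o=(H<16)&(S>120)
n,lab,st,ce=cv2.connectedComponentsWithStats((o&box(90,230,260,300)).astype(np.uint8))
for i in range(1,n):
    if st[i][4]>5: rect(lab==i,('orange',np.round(ce[i],1).tolist()))
rect(box(108,258,140,284)&(Z>90),'shaft')
rect((V<60)&box(100,245,150,295)&(Z>70)&(Z<82),'bezel')
red=box(105,250,150,290)&(((H<8)|(H>172))&(S>150)); rect(red,'red')
wl=box(335,215,365,250)&(V>120)&(S<80); rect(wl,'white line')
E
```

```text
hsv board [ 65 129 111] blue [108 162 132] carrot [ 14 177 153] bez [ 8 26 40] shaft [ 17 142  70] foot [ 43  22 163] knob [30 13 40]
board 16925 [ 520.3 -285.1] [334.7 254.7] 86.9 z [16.9 20.3 23.7] med [ 510.6 -282.6   20.3]
grip top 354 [ 477.5 -269.7] [ 30.8 278.7] 23.4 z [81.3 85.2 88.7] med [ 518.7 -365.4   85.2]
big 846 [ 467.1 -379.7] [ 48.5 475.9] 8.5 z [45.1 86.6 90.3] med [ 493.9 -562.9   86.6]
foot top 298 [ 520.1 -367.4] [ 30.1 110.4] 11.8 z [36.3 40.3 43.9] med [ 512.5 -334.1   40.3]
whole 760 [ 485.2 -279.3] [ 46.5 301.1] 21.7 z [36.6 81.1 88.4] med [ 516.3 -357.5   81.1]
knob top 303 [ 492.7 -191.8] [ 46.4 185. ] 76.8 z [ 50.6  54.3 962.7] med [ 557.5 -206.8   54.3]
knob dark 393 [ 494.8 -179.7] [ 47.5 184.5] 65.8 z [23.9 53.  57.2] med [ 553.9 -206.9   53. ]
deck 19603 [611.7 163.8] [360.1 321. ] 8.9 z [71.6 75.  78.3] med [563.  141.3  75. ]
tray 4939 [378.5 127.1] [164.3 363. ] 1.2 z [ 3.1  4.7 32.4] med [382.  129.7   4.7]
('orange', [211.1, 256.0]) 126 [455.3 -28.4] [255.9  26.3] 62.5 z [78.2 90.6 94.4] med [507.9  72.2  90.6]
('orange', [119.1, 260.7]) 34 [502.2 260.8] [14.7  9.5] 42.2 z [74.2 76.5 78.7] med [502.  260.5  76.5]
('orange', [231.9, 264.4]) 107 [491.6  31.6] [18.  20.7] 6.2 z [74.5 90.5 93.6] med [491.2  31.   90.5]
('orange', [186.3, 276.4]) 102 [469.1 121.6] [21.5 16.5] 47.1 z [81.6 89.7 92.6] med [468.9 120.7  89.7]
shaft 35 [448.5  50.8] [405.7  10.9] 80.0 z [ 90.7  98.4 962.7] med [482.  244.6  98.4]
bezel 707 [482.2 247. ] [62.  62.7] 25.0 z [72.9 76.1 79.3] med [480.  244.6  76.1]
red 27 [502.3 260.7] [13.3  7.3] 13.7 z [74.4 76.5 78.7] med [502.1 260.7  76.5]
white line 19 [ 569.5 -202.8] [20.4  3.5] 20.3 z [52.7 54.5 57.7] med [ 568.8 -203.2   54.5]
```

```bash
python3 - <<'E'
from m import *
ok=d>0
g=(H>50)&(H<90)&(S>120)
def R2(a): a=np.radians(a); return np.array([[np.cos(a),-np.sin(a)],[np.sin(a),np.cos(a)]])
ck=np.array([611.7,163.8]); yaw=8.9
def tocook(p): return (np.array(p)-ck)@R2(yaw)
rect(ok&box(395,230,465,270)&(Z>80)&(Z<100),'grip top')
rect(ok&box(395,230,465,270)&(Z>35)&(Z<100)&~g,'whole')
rect(ok&box(330,210,372,255)&(Z>50)&(Z<100),'knob top')
rect(ok&box(100,258,140,284)&(Z>92)&(Z<110),'shaft')
o=(H<18)&(S>110)&ok&(Z>84)&(Z<96)
n,lab,st,ce=cv2.connectedComponentsWithStats((o&box(160,230,260,300)).astype(np.uint8))
for i in range(1,n):
    if st[i][4]>15:
        P=W[lab==i][:,:2]; r=cv2.minAreaRect(P.astype(np.float32)); c=tocook(cv2.boxPoints(r)); print('carrot',np.round(r[0],1),r[1],'cook',np.round(tocook(r[0]),1),'ext',np.round(c.min(0),1),np.round(c.max(0),1))
# bezel ellipse at z=76
m=((V<75)&(box(95,240,160,300))).astype(np.uint8)
cs,_=cv2.findContours(m,0,2); c=max(cs,key=cv2.contourArea); c=cv2.convexHull(c)[:,0]
p=np.array([ray_z('top',x,y,76)[:2] for x,y in c]); e=cv2.fitEllipse(p.astype(np.float32)); print('bezel ell',e,'cook',tocook(e[0]))
mm=cv2.moments(cv2.convexHull(c)); print('centroid',ray_z('top',mm['m10']/mm['m00'],mm['m01']/mm['m00'],76)[:2])
# red tick
red=box(105,250,150,290)&(((H<8)|(H>172))&(S>140)); w=(S.astype(float)*red); 
q=ray_z('top',(u*w).sum()/w.sum(),(v*w).sum()/w.sum(),76)[:2]; print('tick',q,np.degrees(np.arctan2(*(q-e[0])[::-1])))
for th,z in (('shaft_top',101),): print(th,ray_z('top',122.3,270.2,101))
# knob line: pts
wl=box(335,212,365,250)&(V>100)&(S<80)&(Z>48); P=W[wl][:,:2]; P=np.array([ray_z('top',a,b,54)[:2] for a,b in zip(u[wl],v[wl])])
mu=P.mean(0); uu,ss,vt=np.linalg.svd(P-mu); print('line',mu,vt[0],np.degrees(np.arctan2(vt[0][1],vt[0][0])),len(P))
kt=ok&box(330,210,372,255)&(Z>49)&(Z<100); P=W[kt][:,:2]; mu=P.mean(0); C=np.cov((P-mu).T); ev,evec=np.linalg.eigh(C); print('knob pca',mu,np.degrees(np.arctan2(evec[1,1],evec[0,1])),np.sqrt(ev*12))
ft=ok&box(390,230,470,275)&~g&(Z>34)&(Z<46)
gt=ok&box(395,230,465,270)&(Z>78)&(Z<100); P=W[gt][:,:2]; mu=P.mean(0); C=np.cov((P-mu).T); ev,evec=np.linalg.eigh(C); print('grip pca',mu,np.degrees(np.arctan2(evec[1,1],evec[0,1])),np.sqrt(ev*12))
# flange from image
a=cv2.resize(im[215:255,330:370],None,fx=14,fy=14,interpolation=cv2.INTER_CUBIC); cv2.imwrite('pics/knob.png',a[:,:,::-1])
print('R tool', __import__('scipy.spatial.transform',fromlist=['x']).Rotation.from_quat(arm.read_state()['ee_rot']).as_matrix().round(3))
E
```

```text
grip top 387 [ 520.1 -367.3] [22.  69.8] 11.9 z [81.2 85.1 88.8] med [ 520.  -366.8   85.1]
whole 748 [ 520.1 -367.4] [ 30.1 110.4] 11.8 z [37.4 81.3 88.2] med [ 516.3 -357.6   81.3]
knob top 290 [ 558.3 -207.2] [44.5 28.4] 22.3 z [50.8 54.3 57.4] med [ 558.  -207.1   54.3]
shaft 30 [482.4 246.1] [ 7.5 11.3] 51.5 z [ 93.8  98.4 102.1] med [482.  245.   98.4]
carrot [508.7  73.3] (22.055194854736328, 19.627012252807617) cook [-115.8  -73.4] ext [-129.   -85.7] [-102.6  -61.1]
carrot [492.   32.2] (18.50973892211914, 21.868236541748047) cook [-138.6 -111.5] ext [-148.5 -123. ] [-128.7 -100.1]
carrot [469.1 121.9] (21.809524536132812, 17.615203857421875) cook [-147.4  -19.3] ext [-161.3  -32.6] [-133.4   -6. ]
bezel ell ((482.55401611328125, 247.130859375), (63.72909164428711, 64.8063735961914), 172.2975616455078) cook [-114.69889946  102.3077697 ]
centroid [482.47883934 247.15779326]
tick [502.78811272 261.23362807] 34.87574098994919
shaft_top [481.2502308 242.3134295 101.       ]
line [ 569.29658994 -202.89041909] [-0.93996427 -0.34127288] -160.04555645700773 27
knob pca [ 558.055717   -207.02657997] -158.82746610297346 [28.50554657 44.39892985]
grip pca [ 519.68909567 -366.25495917] 102.21069522467846 [22.10380674 70.16257378]
R tool [[-0.948 -0.319 -0.   ]
 [-0.319  0.948  0.   ]
 [-0.     0.    -1.   ]]
```

View pics/knob.png

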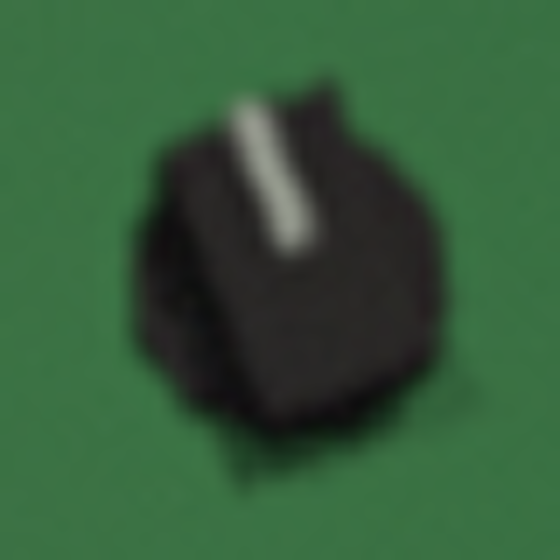

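>>> play_rows:
  motion: [100,4.8,3.4,0,0,0,10,100,9.6,6.8,0,0,0,20,100,14.4,10.2,0,0,0,30,100,19.2,13.6,0,0,0,40,100,24,17,0,0,0,50]

```text
clock: 1.58
position: [440.9, -421.1, 231.6]
ee_rot: [-0.566, 0.824, -0.0, 0.0]
contact_force: [0.0, -1.1, 0.1]
gripper_width: 85.6
```

>>> play_rows:
  motion: [100,3,2,-1,0,0,10,100,6,4,-3,0,0,20,100,8.1,5.5,-6,0,0,30,100,8.1,5.5,-8,0,0,33.4,100,8.1,5.5,-8,0,0,33.4]

```text
clock: 2.2
position: [519.7, -366.5, 149.3]
ee_rot: [0.777, -0.629, -0.002, 0.001]
contact_force: [-0.6, -0.8, 0.1]
gripper_width: 85.2
```

```bash
python3 - <<'E'
from h import *
s=arm.read_state(); 
for k in ('position','ee_rot','contact_force','clock','joints'): print(k,np.round(s[k],3))
shot('top','t2'); s=arm.read_state(); print(np.round(s['position'],2))
E
```

```text
position [ 519.699 -366.502  149.339]
ee_rot [ 0.777 -0.629 -0.002  0.001]
contact_force [-0.562 -0.796  0.089]
clock 2.2
joints [-0.36   0.469 -0.072 -0.    -1.034  0.57 ]
[ 520.37 -367.3   151.05]
```

View pics/t2.png

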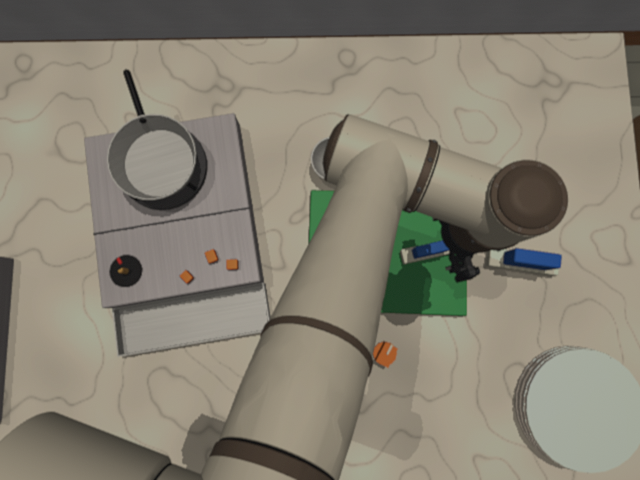

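```bash
python3 - <<'E'
from h import *
print(w2px('top',[520.4,-367.3,151]),w2px('top',[520.4,-367.3,220]),w2px('scene',[520.4,-367.3,151]))
im,d=shot('scene'); im=im.copy(); p=w2px('scene',[520.4,-367.3,151]).astype(int); cv2.circle(im,tuple(map(int,p)),2,(255,0,255),-1)
cv2.imwrite('pics/s2.png',cv2.resize(im[100:300,130:400],None,fx=2.9,fy=2.9)[:,:,::-1])
E
```

```text
[441.76145979 242.34528805] [452.56464315 236.57768887] [244.28211354 184.23078094]
```

View pics/s2.png

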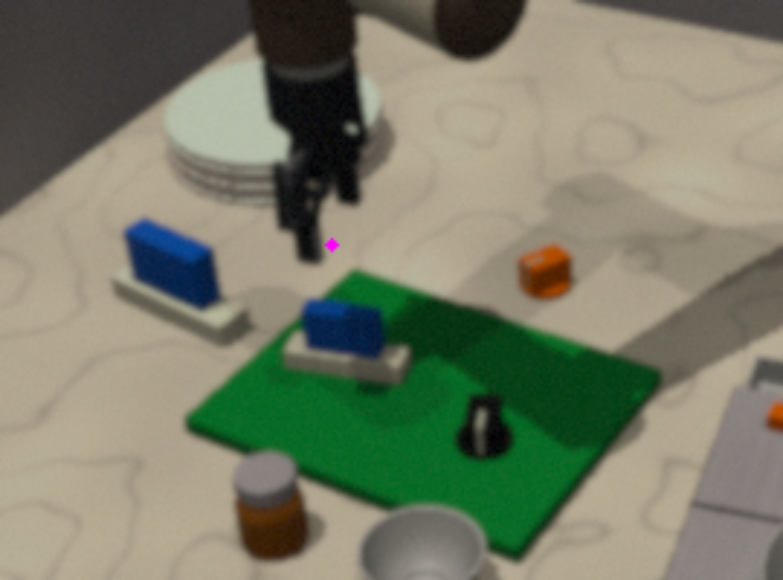

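>>> play_rows:
  motion: [100,0,0,-4,0,0,0,100,0,0,-7.5,0,0,0,100,0,0,-10.2,0,0,0,0,0,0,-10.2,0,0,0,0,0,0,-10.2,0,0,0]

```text
clock: 2.92
position: [521.6, -368.2, 51.4]
ee_rot: [0.777, -0.629, 0.002, -0.0]
contact_force: [1.0, 0.5, 0.5]
gripper_width: 51.2
```

>>> play_rows:
  motion: [0,0,0,0,0,0,0,0,0,0,0,0,0,0,0,0,0,0,0,0,0,0,0,0,0,0,0,0]

```text
clock: 3.42
position: [521.6, -367.8, 51.2]
ee_rot: [0.777, -0.629, 0.002, -0.0]
contact_force: [0.4, 1.3, 5.2]
gripper_width: 21.5
```

>>> play_rows:
  motion: [0,0,0,0.3,0,0,0,0,0,0,2,0,0,0,0,0,0,5,0,0,0,0,0,0,10,0,0,0,0,0,0,10,0,0,0]

```text
clock: 4.05
position: [523.1, -368.8, 155.3]
ee_rot: [0.777, -0.629, 0.005, -0.001]
contact_force: [0.1, -0.2, -0.7]
gripper_width: 21.3
```

```bash
python3 - <<'E'
from h import *
for i in range(4):
    im,d=shot('scene') if i%2==0 else shot('top')
    s=arm.read_state(); print(np.round(s['position'],2),np.round(s['contact_force'],2),s['gripper_width'])
L=np.load('last_scene.npz')['im']; T=np.load('last_top.npz')['im']
a=cv2.resize(L[130:270,170:310],(560,560)); b=cv2.resize(T[180:320,380:520],(560,560))
cv2.imwrite('pics/l1.png',cv2.resize(np.hstack([a,b]),(800,400))[:,:,::-1])
E
```

```text
[ 521.46 -367.66  152.27] [-0.28 -0.12 -1.52] 21.42983320510884
[ 520.29 -367.06  150.12] [-0.89  0.21 -2.73] 20.994560859954596
[ 519.7 -366.8  148.8] [-1.04  0.25 -2.01] 21.191352703992273
[ 519.49 -366.76  148.09] [ 0.31 -0.21 -1.86] 21.233809522568468
```

View pics/l1.png

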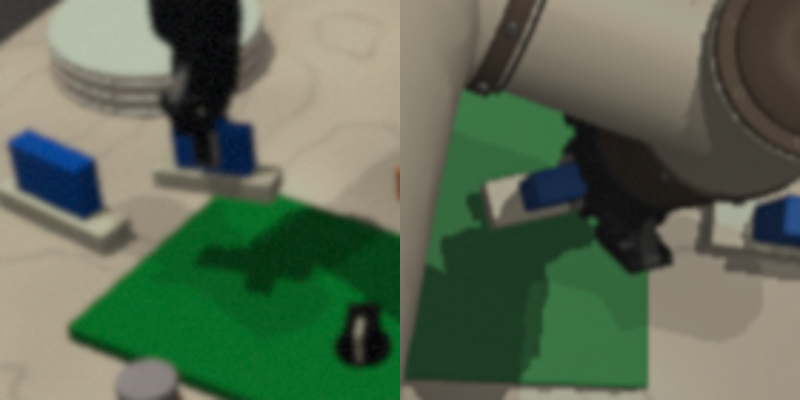

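>>> play_rows:
  motion: [0,0.2,3,0.5,0,0,-0.5,0,0.7,8,0.5,0,0,-1,0,1.2,13.5,0.5,0,0,-1.5,0,1.7,19,0.5,0,0,-2,0,2.2,24.5,0.5,0,0,-3]

```text
clock: 4.88
position: [541.6, -120.6, 152.9]
ee_rot: [0.76, -0.65, -0.001, 0.001]
contact_force: [1.6, -0.3, -1.5]
gripper_width: 21.4
```

>>> play_rows:
  motion: [0,0.5,5.5,0,0,0,-0.1,0,1,11,0,0,0,-0.1,0,1.3,15,0,0,0,-0.1,0,1.5,17.9,0,0,0,-0.1,0,1.5,17.9,0,0,0,-0.1]

```text
clock: 5.5
position: [556.9, 58.3, 152.9]
ee_rot: [0.761, -0.649, -0.001, 0.001]
contact_force: [-0.1, 0.1, -2.2]
gripper_width: 21.3
```

>>> play_rows:
  motion: [0,0,0,-1.5,0,0,0,0,0,0,-3,0,0,0,0,0,0,-3.8,0,0,0,0,0,0,-3.8,0,0,0,0,0,0,-3.8,0,0,0]

```text
clock: 6.12
position: [557.8, 56.5, 116.6]
ee_rot: [0.76, -0.65, 0.0, -0.0]
contact_force: [-0.2, 0.2, -1.3]
gripper_width: 21.7
```

```bash
python3 - <<'E'
from h import *
for i in range(2):
    im,d=shot('scene') if i%2==0 else shot('top')
    s=arm.read_state(); print(s['clock'],np.round(s['position'],2),np.round(s['contact_force'],2),s['gripper_width'],np.round(s['ee_rot'],3))
L=np.load('last_scene.npz')['im']; T=np.load('last_top.npz')['im']
a=cv2.resize(L[170:310,380:520],(560,560)); b=cv2.resize(T[200:340,100:240],(560,560))
cv2.imwrite('pics/l2.png',cv2.resize(np.hstack([a,b]),(800,400))[:,:,::-1])
E
```

```text
6.175 [557.89  56.64 116.79] [ 0.11  0.36 -1.4 ] 21.282203452229606 [ 0.76 -0.65  0.   -0.  ]
6.225 [557.89  56.75 116.89] [-0.2   0.73 -0.93] 21.2574603262372 [ 0.76  -0.65   0.    -0.001]
```

View pics/l2.png

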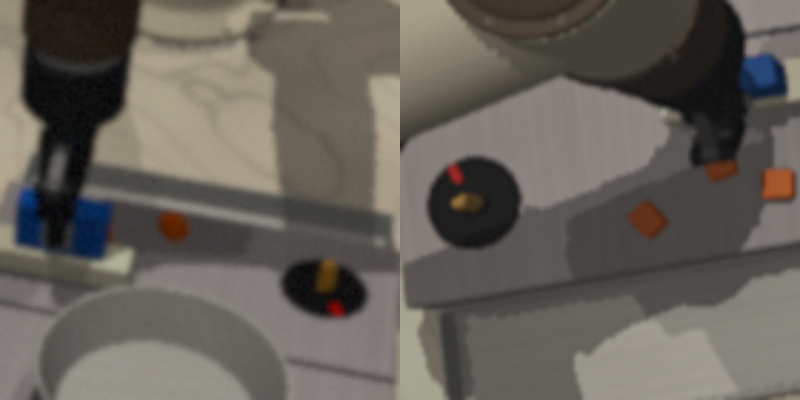

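>>> play_rows:
  motion: [0,0,0,-0.3,0,0,0,0,0,0,-0.6,0,0,0,0,0,0,-0.9,0,0,0,0,0,0,-0.9,0,0,0,0,0,0,-0.9,0,0,0]

```text
clock: 6.85
position: [557.5, 56.7, 107.3]
ee_rot: [0.76, -0.65, 0.0, 0.0]
contact_force: [0.9, -0.7, -1.5]
gripper_width: 21.6
```

>>> play_rows:
  motion: [0,0,0,-0.1,0,0,0,0,0,0,-0.1,0,0,0]

```text
clock: 7.1
position: [557.5, 56.7, 106.3]
ee_rot: [0.76, -0.65, -0.0, 0.0]
contact_force: [0.0, -0.1, -1.4]
gripper_width: 20.9
```

>>> play_rows:
  motion: [0,-1,-0.16,0,0,0,0,0,-2,-0.31,0,0,0,0,0,-3,-0.47,0,0,0,0,0,-4,-0.62,0,0,0,0,0,-5,-0.78,0,0,0,0]

```text
clock: 7.72
position: [506.7, 48.8, 106.4]
ee_rot: [0.76, -0.65, 0.0, -0.0]
contact_force: [-0.3, 0.5, -1.4]
gripper_width: 21.3
```

>>> play_rows:
  motion: [0,-1,-0.16,0,0,0,0,0,-2,-0.31,0,0,0,0,0,-3,-0.47,0,0,0,0,0,-4,-0.62,0,0,0,0,0,-5,-0.78,0,0,0,0]

```text
clock: 8.35
position: [456.7, 40.9, 106.2]
ee_rot: [0.76, -0.65, -0.0, 0.0]
contact_force: [-0.3, 0.5, 0.1]
gripper_width: 20.9
```

>>> play_rows:
  motion: [0,-0.6,-0.09,0,0,0,0,0,-1.2,-0.19,0,0,0,0,0,-1.2,-0.19,0,0,0,0]

```text
clock: 8.72
position: [445.1, 39.1, 106.3]
ee_rot: [0.76, -0.65, -0.0, 0.0]
contact_force: [0.7, 0.0, -1.9]
gripper_width: 21.3
```

```bash
python3 - <<'E'
from h import *
for i in range(2):
    im,d=shot('scene') if i%2==0 else shot('top')
s=arm.read_state(); print(s['clock'],np.round(s['position'],2),np.round(s['contact_force'],2),s['gripper_width'],np.round(s['ee_rot'],3))
L=np.load('last_scene.npz')['im']; T=np.load('last_top.npz')['im']
a=cv2.resize(L[170:310,380:520],(560,560)); b=cv2.resize(T[230:370,100:240],(560,560))
cv2.imwrite('pics/l3.png',cv2.resize(np.hstack([a,b]),(800,400))[:,:,::-1])
E
```

```text
8.825 [445.77  39.33 106.4 ] [-0.05  0.51 -0.69] 21.594686495465783 [ 0.76 -0.65  0.   -0.  ]
```

View pics/l3.png

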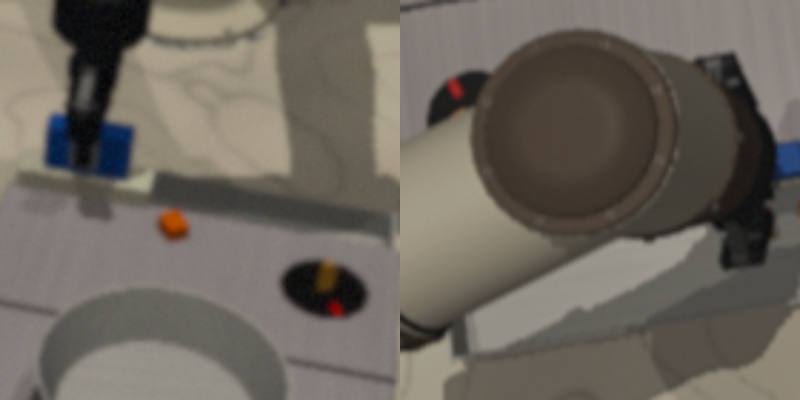

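>>> play_rows:
  motion: [0,0,0,1.5,0,0,0,0,1,1,3,0,0,0,0,4,4.4,3,0,0,0,0,7,7.5,3,0,0,0,0,8.5,9.3,3,0,0,0]

```text
clock: 9.45
position: [532.2, 133.8, 136.1]
ee_rot: [0.76, -0.65, 0.0, -0.0]
contact_force: [-1.3, 0.1, -1.9]
gripper_width: 21.0
```

>>> play_rows:
  motion: [0,0,0,-0.5,0,0,0,0,0,0,-1.5,0,0,0,0,0,0,-2.4,0,0,0,0,0,0,-3,0,0,0,0,0,0,-3,0,0,0]

```text
clock: 10.07
position: [530.3, 131.9, 106.3]
ee_rot: [0.76, -0.65, 0.0, -0.0]
contact_force: [0.4, -0.2, -1.3]
gripper_width: 21.6
```

>>> play_rows:
  motion: [0,-1,-0.16,0,0,0,0,0,-2,-0.31,0,0,0,0,0,-3,-0.47,0,0,0,0,0,-4,-0.62,0,0,0,0,0,-5,-0.78,0,0,0,0]

```text
clock: 10.7
position: [479.7, 124.3, 106.4]
ee_rot: [0.76, -0.65, -0.0, -0.0]
contact_force: [0.3, -0.2, -0.8]
gripper_width: 21.4
```

>>> play_rows:
  motion: [0,-1,-0.16,0,0,0,0,0,-2,-0.31,0,0,0,0,0,-3,-0.47,0,0,0,0,0,-4,-0.62,0,0,0,0,0,-4.8,-0.75,0,0,0,0]

```text
clock: 11.32
position: [431.8, 116.8, 106.3]
ee_rot: [0.76, -0.65, -0.0, 0.0]
contact_force: [-0.4, 0.0, -1.0]
gripper_width: 21.3
```

```bash
python3 - <<'E'
from h import *
for i in range(2):
    im,d=shot('scene') if i%2==0 else shot('top')
s=arm.read_state(); print(s['clock'],np.round(s['position'],2),np.round(s['contact_force'],2),s['gripper_width'],np.round(s['ee_rot'],3))
L=np.load('last_scene.npz')['im']; T=np.load('last_top.npz')['im']
a=cv2.resize(L[170:310,380:520],(560,560)); b=cv2.resize(T[230:370,120:260],(560,560))
cv2.imwrite('pics/l4.png',cv2.resize(np.hstack([a,b]),(800,400))[:,:,::-1])
E
```

```text
11.425 [431.52 116.61 106.32] [-0.3  -0.41 -1.45] 20.856592557309085 [ 0.76 -0.65 -0.    0.  ]
```

View pics/l4.png

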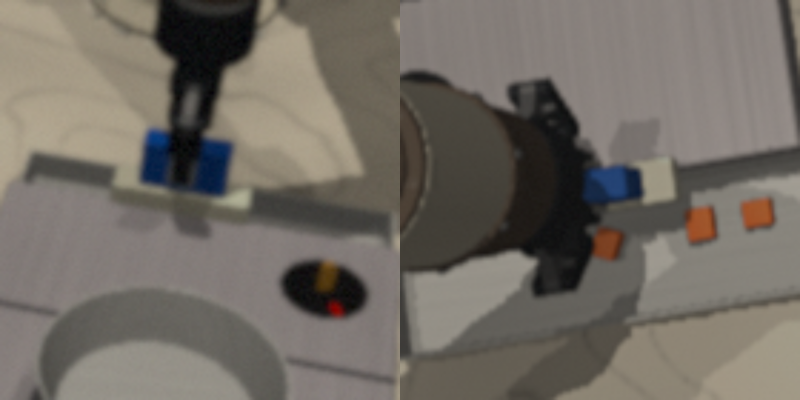

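>>> play_rows:
  motion: [0,0,0,2,0,0,0,0,1,-1.5,4.5,0,0,0,0,2,-6,5,0,0,1,0,3,-11.5,5,0,0,2,0,4,-17.2,5,0,0,3.1]

```text
clock: 12.05
position: [473.2, -56.4, 156.7]
ee_rot: [0.778, -0.629, 0.001, -0.0]
contact_force: [0.8, 0.9, -1.3]
gripper_width: 21.3
```

>>> play_rows:
  motion: [0,1,-5.7,0,0,0,0,0,2,-11.4,0,0,0,0,0,3,-17.1,0,0,0,0,0,3.8,-22.8,0,0,0,0,0,4.4,-27,0,0,0,0]

```text
clock: 12.68
position: [516.7, -327.7, 155.8]
ee_rot: [0.777, -0.63, 0.0, 0.0]
contact_force: [1.1, 1.6, -1.1]
gripper_width: 21.3
```

>>> play_rows:
  motion: [0,0.4,-3,-0.5,0,0,0,0,0.4,-4.2,-3,0,0,0,0,0.4,-4.2,-6,0,0,0,0,0.4,-4.2,-8,0,0,0,0,0.4,-4.2,-8,0,0,0]

```text
clock: 13.3
position: [519.3, -366.7, 74.0]
ee_rot: [0.777, -0.629, -0.002, 0.001]
contact_force: [0.2, 0.4, -1.4]
gripper_width: 21.8
```

>>> play_rows:
  motion: [0,0,0,-1,0,0,0,0,0,0,-1.8,0,0,0,0,0,0,-2.4,0,0,0,0,0,0,-2.6,0,0,0,0,0,0,-2.6,0,0,0]

```text
clock: 13.92
position: [520.5, -367.0, 51.2]
ee_rot: [0.777, -0.629, 0.0, 0.0]
contact_force: [-2.0, 2.5, 3.7]
gripper_width: 21.1
```

>>> play_rows:
  motion: [100,0,0,0,0,0,0,100,0,0,0,0,0,0,100,0,0,0,0,0,0,100,0,0,0,0,0,0,100,0,0,0.5,0,0,0]

```text
clock: 14.55
position: [520.2, -367.0, 55.0]
ee_rot: [0.777, -0.629, -0.001, 0.0]
contact_force: [0.6, -0.5, 0.2]
gripper_width: 85.4
```

>>> play_rows:
  motion: [100,0,0,1.5,0,0,0,100,0,0,4,0,0,0,100,0,0,8,0,0,0,100,0,3,9,0,0,0,100,0,8,9,0,0,0]

```text
clock: 15.18
position: [521.5, -287.6, 148.0]
ee_rot: [0.776, -0.63, 0.002, -0.001]
contact_force: [0.6, 1.0, -0.1]
gripper_width: 85.6
```

```bash
python3 - <<'E'
from h import *
for i in range(2):
    im,d=shot('scene','s5') if i%2==0 else shot('top','t5')
s=arm.read_state(); print(s['clock'],np.round(s['position'],2),np.round(s['contact_force'],2),s['gripper_width'],np.round(s['ee_rot'],3))
E
```

```text
15.275 [ 520.62 -283.96  147.29] [ 0.51 -0.52  0.06] 85.58004605728316 [ 0.778 -0.628  0.001 -0.001]
```

View pics/t5.png

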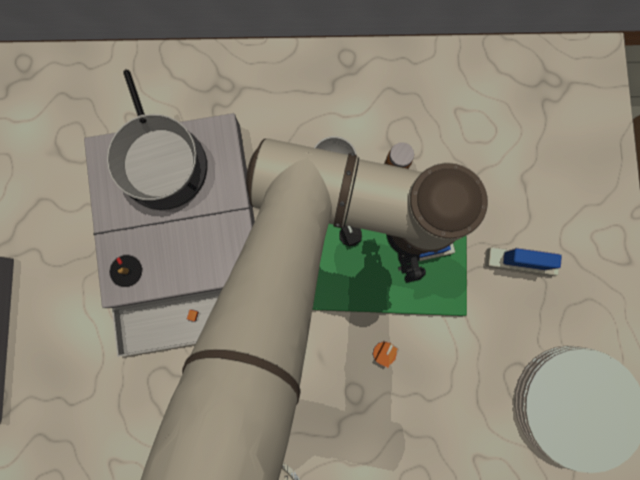

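View pics/s5.png

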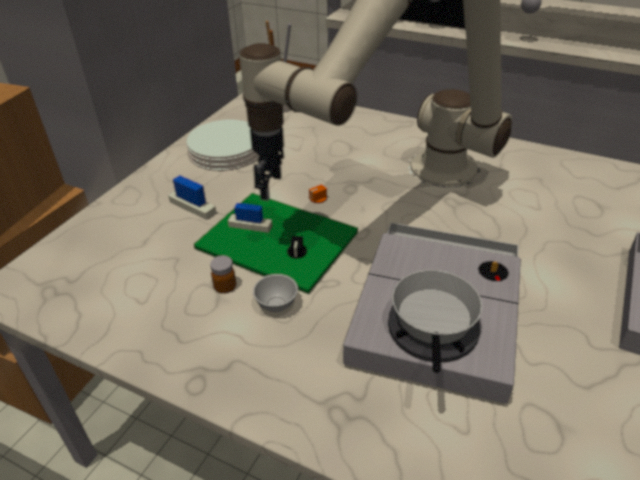

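The panel is clear and the scraper is upright on the board at top (435,250) and scene (250,218). One carrot shows in the tray at top (193,315); the arm hides the other two, which the previous picture showed in the tray. Knob next.

>>> play_rows:
  motion: [100,1,2,0,0,0,-10,100,2,4,0,0,0,-20,100,3,6,0,0,0,-30,100,3.8,8,0,0,0,-40,100,3.8,8,0,0,0,-50]

```text
clock: 15.9
position: [559.4, -206.3, 146.5]
ee_rot: [-0.437, 0.9, -0.001, 0.001]
contact_force: [-0.4, 0.3, -0.5]
gripper_width: 85.0
```

>>> play_rows:
  motion: [100,0,0,0,0,0,-10,100,0,0,0,0,0,-20,100,0,0,-2,0,0,-30.5,100,0,0,-4,0,0,-30.5,100,0,0,-4,0,0,-30.5]

```text
clock: 16.52
position: [557.7, -207.3, 104.7]
ee_rot: [-0.186, 0.982, 0.0, -0.001]
contact_force: [0.2, 0.4, 0.8]
gripper_width: 85.2
```

```bash
python3 - <<'E'
from h import *
from scipy.spatial.transform import Rotation as R
for i in range(2):
    im,d=shot('scene') if i%2==0 else shot('top')
    s=arm.read_state(); M=R.from_quat(s['ee_rot']).as_matrix(); print(s['clock'],np.round(s['position'],2),np.round(s['contact_force'],2),'yaw_y',np.degrees(np.arctan2(M[1,1],M[0,1])),'tilt',M[:2,2].round(4))
L=np.load('last_scene.npz')['im'].copy(); T=np.load('last_top.npz')['im']
a=cv2.resize(L[150:290,220:360],(560,560)); b=cv2.resize(T[180:320,300:440],(560,560))
cv2.imwrite('pics/l6.png',cv2.resize(np.hstack([a,b]),(800,400))[:,:,::-1])
E
```

```text
16.575 [ 558.6  -207.46  105.79] [-0.09  0.08  0.68] yaw_y 111.51786427264624 tilt [-0.0001 -0.0004]
16.625 [ 559.1 -207.5  106.4] [-0.14 -0.29  0.73] yaw_y 111.52536937714986 tilt [ 0.0014 -0.0006]
```

View pics/l6.png

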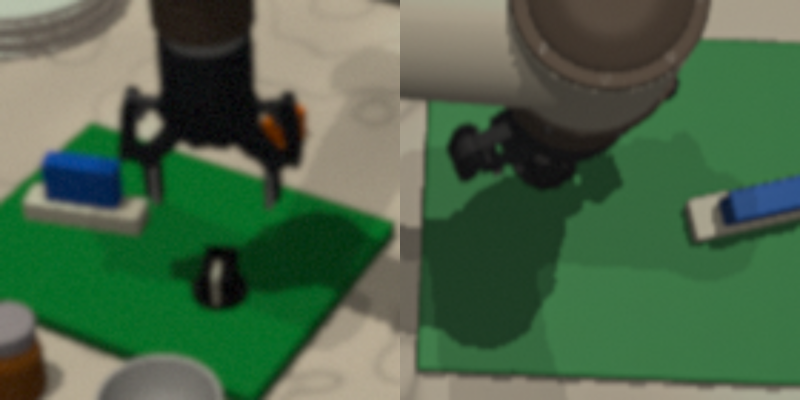

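>>> play_rows:
  motion: [100,0,0,-2,0,0,0,100,0,0,-4,0,0,0,100,0,0,-6,0,0,0,100,0,0,-7.7,0,0,0,100,0,0,-7.7,0,0,0]

```text
clock: 17.25
position: [558.0, -207.1, 27.7]
ee_rot: [-0.187, 0.982, 0.0, -0.001]
contact_force: [0.1, -0.5, -0.0]
gripper_width: 85.1
```

>>> play_rows:
  motion: [0,0,0,0,0,0,0,0,0,0,0,0,0,0,0,0,0,0,0,0,0,0,0,0,0,0,0,0,0,0,0,0,0,0,0]

```text
clock: 17.88
position: [559.1, -207.2, 29.1]
ee_rot: [-0.187, 0.982, -0.0, 0.001]
contact_force: [0.5, -0.2, 4.9]
gripper_width: 27.0
```

```bash
python3 - <<'E'
from h import *
im,d=shot('scene')
s=arm.read_state(); print(s['clock'],np.round(s['position'],2),np.round(s['contact_force'],2),s['wrist_torque'],s['gripper_width'])
cv2.imwrite('pics/l7.png',cv2.resize(im[170:290,230:350],(600,600))[:,:,::-1])
E
```

```text
17.925 [ 559.09 -207.16   29.11] [-0.45  0.08  4.35] [0.27929519 0.07403582 0.01014637] 26.94408297770206
```

View pics/l7.png

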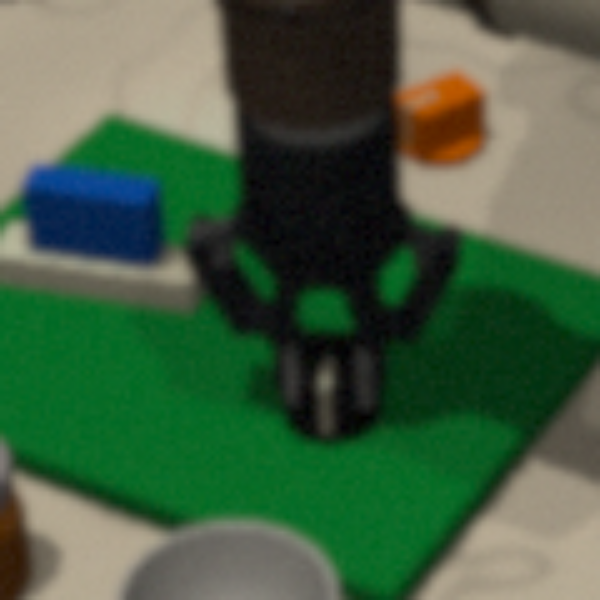

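>>> play_rows:
  motion: [0,0,0,0.5,0,0,0,0,0,0,4,0,0,0,0,-1,3,9,0,0,3,0,-2,8,12,0,0,6,0,-3,13.5,13,0,0,9]

```text
clock: 18.55
position: [528.8, -71.1, 160.3]
ee_rot: [-0.263, 0.965, -0.0, 0.002]
contact_force: [0.2, 0.9, -1.5]
gripper_width: 27.2
```

>>> play_rows:
  motion: [0,-1,5.5,0,0,0,1,0,-2,11,0,0,0,2,0,-3,16.5,0,0,0,3,0,-3.7,22,0,0,0,4.2,0,-4.1,27,0,0,0,4.2]

```text
clock: 19.18
position: [486.4, 199.4, 158.1]
ee_rot: [-0.299, 0.954, -0.0, -0.001]
contact_force: [0.2, 0.1, -0.6]
gripper_width: 26.9
```

>>> play_rows:
  motion: [0,-0.5,3,0,0,0,0,0,-0.5,4.9,-1,0,0,0,0,-0.5,4.9,-2,0,0,0,0,-0.5,4.9,-2,0,0,0,0,-0.5,4.9,-2,0,0,0]

```text
clock: 19.8
position: [482.6, 245.8, 138.2]
ee_rot: [-0.298, 0.955, -0.0, -0.0]
contact_force: [0.5, -0.1, -0.5]
gripper_width: 27.0
```

```bash
python3 - <<'E'
from h import *
from scipy.spatial.transform import Rotation as R
for i in range(4):
    im,d=shot('scene') if i%2==0 else shot('top')
    s=arm.read_state(); M=R.from_quat(s['ee_rot']).as_matrix(); print(s['clock'],np.round(s['position'],2),np.round(s['contact_force'],2),s['gripper_width'],'yaw_y',np.degrees(np.arctan2(M[1,1],M[0,1])),'tilt',M[:2,2].round(4))
L=np.load('last_scene.npz')['im'].copy(); T=np.load('last_top.npz')['im']
a=cv2.resize(L[190:290,440:540],(560,560)); b=cv2.resize(T[200:320,70:190],(560,560))
cv2.imwrite('pics/l8.png',cv2.resize(np.hstack([a,b]),(800,400))[:,:,::-1])
E
```

```text
19.85 [482.77 246.06 138.49] [ 1.09 -0.21 -0.77] 26.885523256493684 yaw_y 124.63963107909203 tilt [0.0002 0.    ]
19.9 [482.81 246.23 138.65] [ 0.73 -0.58 -1.1 ] 27.282277858860557 yaw_y 124.64319726376641 tilt [0.0004 0.0003]
19.95 [482.79 246.39 138.71] [-0.62  0.32 -0.68] 26.786652448996218 yaw_y 124.65153129688005 tilt [0.0006 0.0005]
20.0 [482.75 246.51 138.74] [ 0.41  0.78 -0.79] 27.08581205586625 yaw_y 124.66148234453625 tilt [0.0006 0.0005]
```

View pics/l8.png

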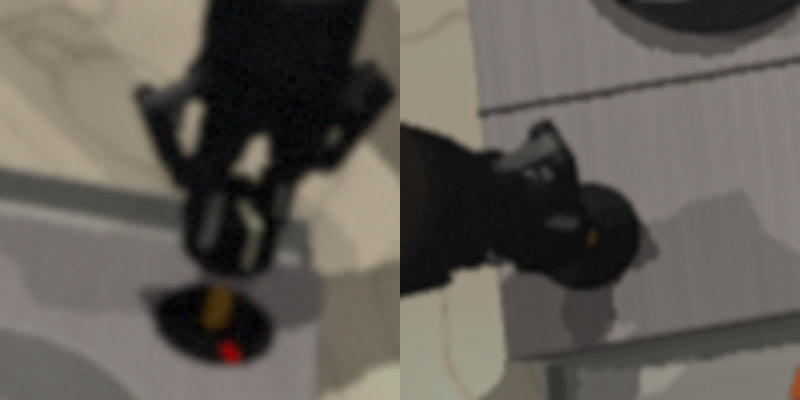

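>>> play_rows:
  motion: [0,0,0,-1,0,0,0,0,0,0,-2,0,0,0,0,0,0,-2.5,0,0,0,0,0,0,-2.5,0,0,0,0,0,0,-2.5,0,0,0]

```text
clock: 20.62
position: [482.6, 247.1, 113.4]
ee_rot: [-0.298, 0.954, 0.0, 0.0]
contact_force: [0.7, 0.6, -0.5]
gripper_width: 27.5
```

>>> play_rows:
  motion: [0,0,0,-0.2,0,0,0,0,0,0,-0.4,0,0,0,0,0,0,-0.5,0,0,0,0,0,0,-0.5,0,0,0]

```text
clock: 21.12
position: [482.6, 247.0, 108.3]
ee_rot: [-0.298, 0.954, 0.0, 0.0]
contact_force: [-0.4, 0.1, -0.2]
gripper_width: 27.1
```

>>> play_rows:
  motion: [0,0,0,-0.1,0,0,0,0,0,0,-0.2,0,0,0,0,0,0,-0.2,0,0,0]

```text
clock: 21.5
position: [482.9, 247.2, 106.5]
ee_rot: [-0.298, 0.954, 0.0, 0.001]
contact_force: [1.4, 1.1, 0.2]
gripper_width: 26.6
```

>>> play_rows:
  motion: [0,0,0,-0.1,0,0,0,0,0,0,-0.2,0,0,0,0,0,0,-0.2,0,0,0]

```text
clock: 21.88
position: [483.0, 247.4, 104.5]
ee_rot: [-0.298, 0.954, 0.0, 0.001]
contact_force: [1.9, 1.7, -0.4]
gripper_width: 27.3
```

>>> play_rows:
  motion: [0,0,0,-0.1,0,0,0,0,0,0,-0.2,0,0,0,0,0,0,-0.2,0,0,0]

```text
clock: 22.25
position: [483.0, 247.4, 102.5]
ee_rot: [-0.298, 0.954, 0.0, 0.001]
contact_force: [3.3, 2.3, -0.1]
gripper_width: 27.1
```

>>> play_rows:
  motion: [0,0.05,0.03,-0.1,0,0,0,0,0.05,0.03,-0.2,0,0,0,0,0.05,0.03,-0.3,0,0,0,0,0.05,0.03,-0.3,0,0,0]

```text
clock: 22.75
position: [483.1, 247.3, 99.3]
ee_rot: [-0.298, 0.954, 0.0, 0.0]
contact_force: [3.6, 3.0, 0.9]
gripper_width: 27.0
```

>>> play_rows:
  motion: [0,0,0,-0.1,0,0,0,0,0,0,-0.2,0,0,0,0,0,0,-0.3,0,0,0,0,0,0,-0.3,0,0,0]

```text
clock: 23.25
position: [483.1, 247.3, 96.3]
ee_rot: [-0.298, 0.954, 0.0, 0.0]
contact_force: [3.7, 2.5, 0.9]
gripper_width: 27.2
```

>>> play_rows:
  motion: [0,0.03,0.02,0,0,0,0,0,0.03,0.02,0,0,0,0,0,0.03,0.02,-0.1,0,0,0,0,0.03,0.02,-0.2,0,0,0,0,0.03,0.02,-0.2,0,0,0]

```text
clock: 23.88
position: [483.2, 247.4, 94.1]
ee_rot: [-0.298, 0.954, -0.0, -0.0]
contact_force: [3.2, 3.0, 0.5]
gripper_width: 26.8
```

>>> play_rows:
  motion: [0,0.03,0.02,-0.1,0,0,0,0,0.03,0.02,-0.2,0,0,0,0,0.03,0.02,-0.2,0,0,0]

```text
clock: 24.25
position: [483.2, 247.4, 92.2]
ee_rot: [-0.298, 0.954, -0.0, -0.0]
contact_force: [0.7, 2.0, 2.7]
gripper_width: 27.0
```

>>> play_rows:
  motion: [0,0,0,-0.1,0,0,0,0,0,0,-0.2,0,0,0,0,0,0,-0.3,0,0,0,0,0,0,-0.3,0,0,0]

```text
clock: 24.75
position: [483.3, 247.4, 89.2]
ee_rot: [-0.298, 0.954, -0.0, -0.0]
contact_force: [-0.2, 1.3, 4.2]
gripper_width: 26.7
```

>>> play_rows:
  motion: [0,0,0,-0.1,0,0,0,0,0,0,-0.2,0,0,0,0,0,0,-0.3,0,0,0,0,0,0,-0.3,0,0,0]

```text
clock: 25.25
position: [483.3, 247.4, 86.3]
ee_rot: [-0.298, 0.954, -0.0, -0.0]
contact_force: [-1.1, 0.1, 5.8]
gripper_width: 26.9
```

>>> play_rows:
  motion: [0,0,0,-0.1,0,0,0,0,0,0,-0.1,0,0,0]

```text
clock: 25.5
position: [483.4, 247.4, 85.9]
ee_rot: [-0.298, 0.954, -0.0, -0.0]
contact_force: [-1.7, 0.1, 8.2]
gripper_width: 26.8
```

>>> play_rows:
  motion: [0,0,0,-0.05,0,0,0,0,0,0,-0.1,0,0,0,0,0,0,-0.1,0,0,0,0,0,0,-0.1,0,0,0]

```text
clock: 26.0
position: [483.4, 247.4, 85.8]
ee_rot: [-0.299, 0.954, -0.0, -0.0]
contact_force: [-3.5, -0.8, 14.2]
gripper_width: 26.9
```

```bash
python3 - <<'E'
from h import *
for i in range(4):
    im,d=shot('scene','s9') if i%2==0 else shot('top','t9')
    s=arm.read_state(); print(s['clock'],np.round(s['position'],2),np.round(s['contact_force'],2),s['gripper_width'])
L=np.load('last_scene.npz')['im'].copy(); T=np.load('last_top.npz')['im']
a=cv2.resize(L[190:290,440:540],(560,560)); b=cv2.resize(T[230:370,120:260],(560,560))
cv2.imwrite('pics/l9.png',cv2.resize(np.hstack([a,b]),(800,400))[:,:,::-1])
E
```

```text
26.05 [483.39 247.4   85.74] [-3.39  0.09 12.65] 26.7104094067359
26.1 [483.4  247.4   85.75] [-3.12  0.18 13.47] 27.10824734595035
26.15 [483.41 247.41  85.76] [-4.71  0.27 12.67] 27.078114549156442
26.2 [483.42 247.38  85.75] [-3.15 -0.18 12.83] 26.786921698648282
```

View pics/l9.png

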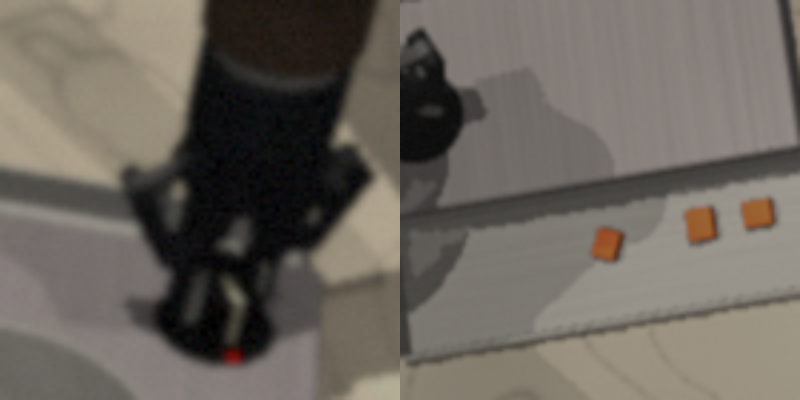

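View pics/t9.png

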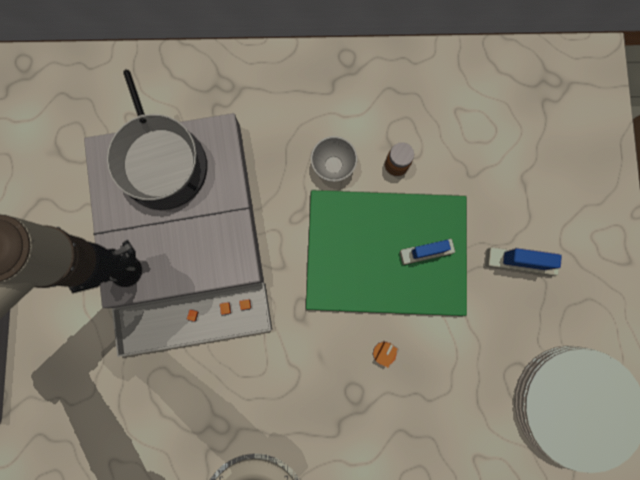

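The white line meets the red tick at scene (498,278), and all three carrots lie in the tray at top (193,315), (225,309) and (245,305). The scraper is upright on the board at top (428,250), and the pan, bowl and jar have not moved. Handing in.

```bash
python3 - <<'E'
from h import *
print(arm.job_done())
E
```

```text
the job is handed in; nothing more can be done
None
```

The job is done and handed in at about 26 s on the robot's clock, with the gripper still holding the knob pressed down.

- **Wiping:** I took the small scraper from the board and wiped the panel in two passes. I then stood it back where it had been. The last top picture shows all three carrots in the tray, the panel clear and the scraper upright on the board.
- **Knob:** I turned it about 13° so its white line meets the red tick, then lowered it onto the shaft. It slid on with almost no vertical push, with a side force of about 4.5 N that eased after I shifted the knob slightly.
- **Pressing:** The spring first pushed back at about 3 N, with the knob's underside near 85 mm. After about 7–8 mm of travel it came to a firm stop. It now holds at about 13 N, with the underside near 77 mm, as expected at the shaft's stop.
- **Not measured directly:** How far the shaft is pressed and how far home the knob sits come from tool height and force, because the gripper hides the bore. A side force of about 3–4 N remains at the stop.
- **Left alone:** The pan, bowl, jar, larger scraper and orange look-alike are where they were in the pictures. No check failed.

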